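Clamp a wheel hub on its service stand with the lever axle

ROBOT

A 7-joint arm with a two-finger parallel gripper is mounted at the origin on the work surface. World frame = base frame: x ahead of the robot, y to its left, z up, the work surface at z = 0. Lengths are in mm, angles in rad, forces in N, time in s.
With the tool pointing down it reaches from about 400 to 850 mm from the base axis. Payload 6.9 kg.
Tool frame: the origin (TCP) lies midway between the tips of the shut fingers; the grasp point (between the pads) lies 19 mm behind it; y points along the fingers, x is the direction in which the jaws open and shut, and the axes are right-handed (so a half turn about y gives the same grasp; the last joint's range is limited). The gripper opens to 85 mm and grips with 20 to 120 N. Pads are 22 mm wide; open, the fingers measure 114 mm over their backs; the gripper's body (76 mm by 85 mm) begins 54 mm behind the grasp point. The pads swing forward as they close: fully open they stand 13 mm farther back than shut.
Start: joints at [-1.125, 0.507, -0.238, 1.5, 0.126, 1.149, -0.155], TCP at [208.33, 589.245, 231.275] pointing down, gripper open.
Joint ranges: [-3.08, 3.08], [-0.24, 2.05], [-1.43, 1.35], [0, 2.5], [-1.52, 4.66], [0.17, 1.96], [-2.89, 2.89]. Speed limits (rad/s): [2.39, 2.39, 3.14, 3.14, 3.14, 3.14, 3.14].

INTERFACE

Orientations are given as [roll, pitch, yaw] about the fixed x, y, z axes, in that order (R = Rz(yaw) Ry(pitch) Rx(roll)).
In Python, from rig import manip gives the robot as it stands.
- The arm moves only by the tool arm_command, never from a script. Its argument "deltas" is a list of rows, each an object with "offset": the shift along the tool's x, y, z in mm, a list of three; "delta_rot": the turn, a rotation vector about the tool's x, y, z in degrees, a list of three; "hand": the closure, from 0 (fully open) to 1 (shut). In form: [{"offset": [x, y, z], "delta_rot": [rx, ry, rz], "hand": hand}, ...]. A call has exactly 10 rows; each row is the pose to reach, as a shift and turn from the pose measured when the call began, along the tool's axes at that moment; what a row does not reach only later rows make up. A row lasts 1/10 s, in which the tool goes at most 50 mm and 8.59 degrees, less where a joint would pass 70% of its speed; a pose out of reach is approached as far as the arm can. A call with a gripper value outside its range is refused whole. The fingers move at their own pace and stop on an object; "newtons" is the grip in N (left out, the last holds). Time passes only in rows, so rows that repeat a pose let the fingers close, or fill a call up. It gives the time, the measured TCP pose, the force and the opening at its end, in the units of the state.
- manip.sense(): the state, without advancing time (a new reading comes with each control period).
- manip.read_camera(name): name is "scene" or "top" or "wrist"; returns a dict with "image" (384x512x3 uint8, red, green, blue), "z_map" (384x512 float32, mm along the optical axis (not along the pixel's ray), 0 where there is no reading), "mtx" (3x3 intrinsics, pixels), "pose" (4x4, takes a point from camera to world coordinates); the wrist camera has in their place "T_tool_cam" (4x4, takes a point from camera to tool coordinates, whose origin is the TCP and whose axes are the tool frame's). Camera axes: x right, y down, z forward; pixel columns grow to the right and rows downward; lengths in mm; the calibration is good to about 2 mm. A picture is of the moment at which its call begins: read the wrist's pose just before it.
- manip.sign_off(): hands the job in, once; it reports no verdict.
The state is a dict: "clock": time; "qpos": joint angles; "joint_velocities": joint speeds; "joint_efforts": joint torques, N m; "tool_pos": TCP position; "ee_rot": TCP orientation; "ft_force": force on the tool from outside, world axes, zero at the start; "torque": the same for the moment, N m; "gripper_width": finger opening in mm.
Only numpy, scipy, OpenCV 4.12 (cv2) and the standard library are available. Lean on these libraries where they do the work, as an engineer would, in place of code of your own. Each camera call takes 0.05 s, during which the arm holds its last target.

TASK

Clamp the wheel hub on the bench service stand: with its lever still standing upright, screw the lever axle clockwise (seen from above) until it is snug, firm but not forced, by feel. Then fold the lever over until it lies fully closed and let go. Leave the other parts and tools on the bench where they are.

Things in the scene. Friction and masses are not known exactly. Their poses are not given: they have to be found in the camera images.
- lever_hinge (a point): Centre of the lever's hinge pin, on the vertical axle axis, about 138 mm above the bench at the start; it sinks 1 mm per rad of clockwise turning. Axes move with the lever: y is the pin's direction; lever upright: z up, x the level direction in which the lever folds. The fork cheeks round the pin reach 8 mm above it.
- lever_grip (a point): Point in the black lever bar 48 mm from the hinge pin, half-way through the bar. The bar is 14 mm thick along y (pinch it here to turn the axle), 16 mm along x, its round end 72 mm from the pin. Same axes as lever_hinge. At the start it stands upright, right on the axle axis, free all round.
- lever (a joint): Lever angle, rad: 0 upright (open), 1.571 lying level (closed, hard stop); it cannot tip the other way. Stiff, stays where left: needs 0.25 to 0.4 N m, about 5 to 8 N at 50 mm, pushing its back (-x) face over and then down. Its cam drives the foot 1 mm down and adds about 35 N of clamping.
- screw: The axle with its fork head, lever and dark round foot (39 mm wide) that presses on the hub. Origin in the stand's base, z up. Right-hand fast thread, 1 mm per rad, stays put when released. The foot's first touch on the hub comes 0.5 to 4.7 rad from the start and cannot be seen well enough: feel it. After touch the press on the hub grows about 40 N per rad.
- hub: Silver wheel hub standing on the stand, 85 mm tall, flanges 56 mm wide. Origin: centre of its underside. The foot presses on its top. Snug (lever open): press 30 to 80 N, best 50, 0.8 to 1.9 rad past touch, best 1.3; the torque read at the wrist at rest between turning steps is then 0.3 to 0.6 N m, best 0.45, above its free-running value. Press over 118 N crushes its bearings.
- stand: Grey base plate 150 x 120 x 18 mm screwed to the bench, with a dark socket that holds the hub. Origin: centre of its underside, on the axle axis. z up.
- spanner: Bystander: steel spanner, 170 mm, lying on the bench. Origin at its underside.
- driver: Bystander: screwdriver with black handle, lying on the bench. Origin at its underside.
- grease: Bystander: jar, 60 mm wide, 70 mm tall, black lid. Origin at its underside.
- cup: Bystander: open white cup, 70 mm wide and tall. Origin at its underside.
- sprocket: Bystander: flat dark ring, 84 mm wide, 5 mm thick. Origin at its underside.
- spacer: Bystander: small aluminium ring, 34 mm wide, 12 mm tall, beside the stand. Origin at its underside.
- bearing: Bystander: small steel ring, 29 mm wide, 9 mm tall, beside the stand. Origin at its underside.
- endcap: Bystander: small steel stepped cap, 18 mm wide, 26 mm tall, beside the stand. Origin at its underside.
Things that resemble listed ones, but are neither listed nor needed, are in the scene too. Leave any orange or yellow look-alike of the stand alone.

How it is judged (in metres and radians):
On the way:
1. the axle is screwed in until snug with the lever still upright: the foot presses on the hub with 28 N or more (contact force between screw and hub above 28 N and value of joint lever below 0.25 rad), for 0.2 s.
At the end, for the whole second after the job is handed in: The lever lies closed (over 1.5 rad of 1.571) and at rest, and the axle's foot clamps the hub with 60 to 118 N (value of joint lever above 1.5 rad and velocity of joint lever below 0.05 rad/s and contact force between screw and hub between 60 and 118 N); the robot touches nothing.
It fails at once if the axle is overtightened: the foot presses on the hub with more than 118 N (contact force between screw and hub above 118 N).
It fails at once if a bystander is pushed more than 30 mm (distance of any of spanner, driver, grease, cup, sprocket, spacer, bearing, endcap from where it was at the start of the episode above 0.03 m).
It also fails if it takes over 72 s, if anything falls off the work surface, if the arm or the gripper's body presses on something with over 40 N, if the wrist force passes 120 N, or if a joint passes its speed limit or range.

## Working session

There is one attempt and no reset: what is moved stays moved. The work goes in short steps, Python scripts to look and compute and a tool call to move; the robot and the scene stay as the last step left them, time stands still between calls to the robot, and variables do not carry over. Pictures are saved under pics/ and viewed, and the job is handed in when it is done.

Besides the shell and the picture viewer there is one more tool, called after ">>>" as a command line: name --argument value ..., lists and objects as JSON in quotes. arm_command: Moves the arm, as the interface text tells. Its arguments: {"type":"object","properties":{"deltas":{"type":"array","items":{"type":"object","properties":{"offset":{"type":"array","items":{"type":"number"}},"delta_rot":{"type":"array","items":{"type":"number"}},"hand":{"type":"number"}}}},"newtons":{"type":"number"}},"required":["deltas"]}

```bash
mkdir -p pics; ls
python3 - <<'E'
from rig import manip
import cv2
s=manip.sense()
print({k:s[k] for k in s})
for n in ["scene","top","wrist"]:
    c=manip.read_camera(n)
    cv2.imwrite(f"pics/{n}0.png",c["image"][:,:,::-1])
    print(n,c["mtx"],c.get("pose",c.get("T_tool_cam")))
    import numpy as np
    np.savez(f"{n}0.npz",**c)
E
```

```text
pics
{'clock': 0.0, 'qpos': array([-1.12549797,  0.50833647, -0.23753262,  1.50115976,  0.12571022,
        1.1489103 , -0.15482046]), 'joint_velocities': array([-0.00072825,  0.00105689,  0.0012839 , -0.00058544, -0.0012828 ,
        0.0016522 , -0.0013316 ]), 'joint_efforts': array([-4.96872890e-04, -6.20575404e+01, -2.18656763e+00, -2.49650127e+01,
        1.27880505e-02,  1.16910096e-02,  4.25526810e-05]), 'tool_pos': array([208.2108141 , 588.74707621, 230.42151446]), 'ee_rot': array([-1.57083997,  0.0018218 ,  1.23100889]), 'ft_force': array([-1.60396588,  0.10365777,  0.58618405]), 'torque': array([-0.02981156,  0.00964172,  0.00202928]), 'gripper_width': 85.45335604712845}
scene [[492.52388664   0.         257.20128405]
 [  0.         492.52388664 190.90289857]
 [  0.           0.           1.        ]] [[ 6.53116201e-01  5.01971418e-01 -5.66977886e-01  1.17828681e+03]
 [ 7.57216774e-01 -4.40698974e-01  4.82086269e-01 -5.60510033e+02]
 [-7.87304463e-03 -7.44183519e-01 -6.67928818e-01  9.08461829e+02]
 [ 0.00000000e+00  0.00000000e+00  0.00000000e+00  1.00000000e+00]]
top [[439.32647337   0.         254.48098002]
 [  0.         439.32647337 192.60980643]
 [  0.           0.           1.        ]] [[-1.17975037e-02 -9.93342293e-01  1.14594538e-01  3.58414042e+02]
 [-9.99673556e-01  1.43141547e-02  2.11633368e-02 -2.54567117e+01]
 [-2.26627614e-02 -1.14307455e-01 -9.93186893e-01  1.37497399e+03]
 [ 0.00000000e+00  0.00000000e+00  0.00000000e+00  1.00000000e+00]]
wrist [[273.55580228   0.         258.52467861]
 [  0.         273.55580228 192.69852296]
 [  0.           0.           1.        ]] [[ 9.99999857e-01  2.65906649e-04  4.64564252e-04  1.84781783e+00]
 [-3.58303506e-04 -3.12257614e-01  9.49997397e-01 -1.43420963e+02]
 [ 3.97674349e-04 -9.49997427e-01 -3.12257474e-01  8.09554402e+01]
 [ 0.00000000e+00  0.00000000e+00  0.00000000e+00  1.00000000e+00]]
```

View pics/scene0.png

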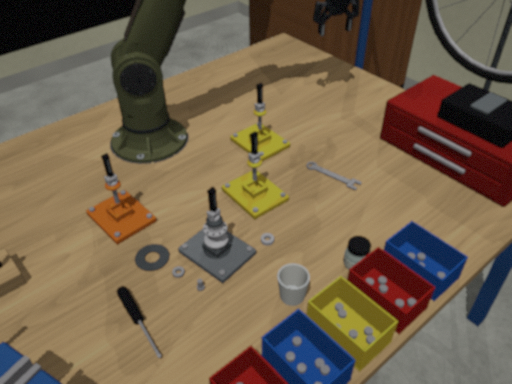

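View pics/top0.png

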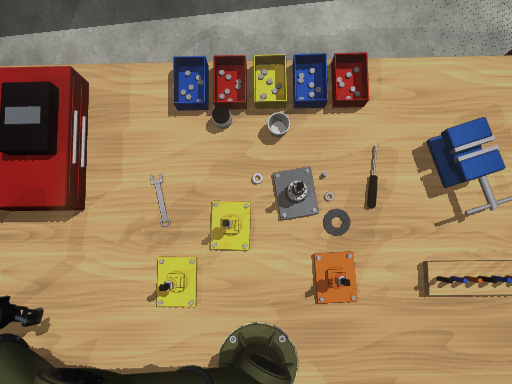

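View pics/wrist0.png

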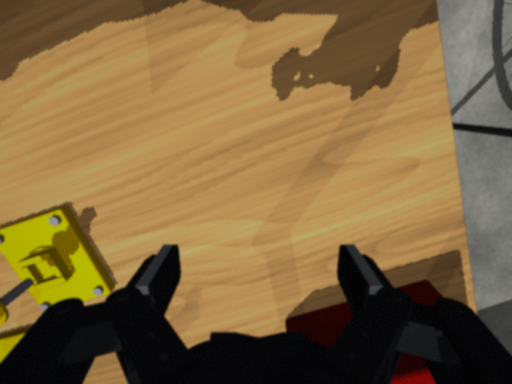

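The grey stand is at scene (217,248) and top (296,192), with its black lever at scene (212,200). It could be confused with the yellow stands at scene (255,190) and (260,140), or the orange one at (121,215). By the description it is the grey one. Next I'll take a close crop and measure.

```bash
cat > h.py <<'E'
import numpy as np, cv2
def ray(c,u,v):
    P=c["pose"];K=c["mtx"]
    d=P[:3,:3]@np.array([(u-K[0,2])/K[0,0],(v-K[1,2])/K[1,1],1]);return P[:3,3],d
def onz(c,u,v,z):
    o,d=ray(c,u,v);return o+d*(z-o[2])/d[2]
def proj(c,p):
    P=np.linalg.inv(c["pose"]);q=c["mtx"]@(P[:3,:3]@np.array(p)+P[:3,3]);return q[:2]/q[2]
E
python3 - <<'E'
from h import *
T=dict(np.load("top0.npz"));S=dict(np.load("scene0.npz"))
a=cv2.resize(T["image"][150:235,250:345],None,fx=4,fy=4,interpolation=2)
b=cv2.resize(S["image"][175:285,165:270],None,fx=4,fy=4,interpolation=2)
h=max(a.shape[0],b.shape[0]);o=np.zeros((h,a.shape[1]+b.shape[1],3),np.uint8);o[:a.shape[0],:a.shape[1]]=a;o[:b.shape[0],a.shape[1]:]=b
cv2.imwrite("pics/crop.png",o[:,:,::-1])
for c,n,box in((T,"top",(150,235,255,340)),(S,"scene",(205,285,165,270))):
    im=c["image"].astype(int);m=((im.max(2)-im.min(2))<22)&(im.max(2)>50)
    k=np.zeros(m.shape,np.uint8);k[box[0]:box[1],box[2]:box[3]]=m[box[0]:box[1],box[2]:box[3]]
    k=cv2.morphologyEx(k,cv2.MORPH_CLOSE,np.ones((5,5)))
    k=cv2.morphologyEx(k,cv2.MORPH_OPEN,np.ones((5,5)))
    cs,_=cv2.findContours(k,0,2);cc=max(cs,key=cv2.contourArea)
    pts=np.array([onz(c,u,v,18)[:2] for u,v in cc[:,0]],np.float32)
    print(n,cv2.contourArea(cc),cv2.minAreaRect(pts))
E
```

```text
top 1722.0 ((513.0335693359375, -122.82157135009766), (147.6884307861328, 118.43243408203125), 8.713959693908691)
scene 2653.5 ((499.4068298339844, -110.63938903808594), (186.8289337158203, 165.32394409179688), 9.1961669921875)
```

View pics/crop.png

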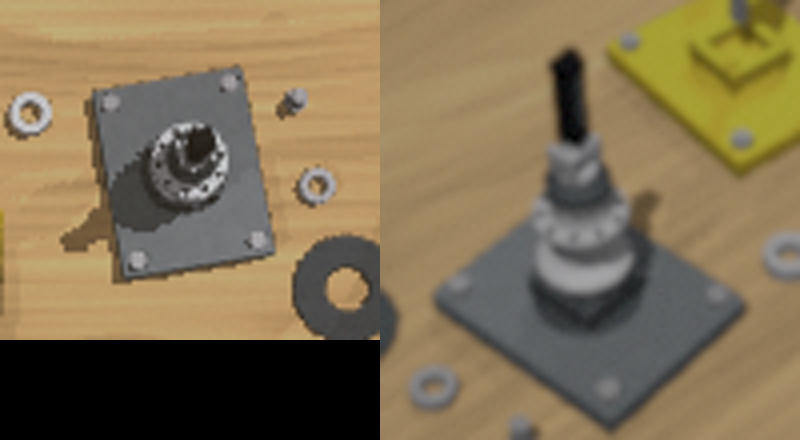

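```bash
cat >> h.py <<'E'
from scipy.spatial.transform import Rotation as R
def Rd(yaw): return R.from_euler('xyz',[-np.pi/2,0,yaw])
def delta(s,p,yaw):
    R0=R.from_euler('xyz',s["ee_rot"])
    return np.round(R0.inv().apply(np.array(p)-s["tool_pos"]),1),np.round(np.degrees((R0.inv()*Rd(yaw)).as_rotvec()),1)
E
python3 - <<'E'
from h import *
from rig import manip
s=manip.sense()
print(delta(s,(480,-160,330),-0.226))
S=dict(np.load("scene0.npz"));T=dict(np.load("top0.npz"))
print(proj(S,(513,-123,210)),proj(T,(513,-123,210)))
print(onz(S,211,188,210),onz(T,300,184,210))
E
```

```text
(array([-615.6,  -98.5, -505.8]), array([ 0.1, 83.5, -0.1]))
[211.5652398  187.64254721] [300.21954931 184.44739065]
[ 513.1270931  -124.60335833  210.        ] [ 514.21320808 -122.44371622  210.        ]
```

>>> arm_command --deltas '[{"offset":[0,-45,0],"delta_rot":[0,5,0],"hand":0.3},{"offset":[-35,-80,-30],"delta_rot":[0,10,0],"hand":0.3},{"offset":[-70,-98,-60],"delta_rot":[0,15,0],"hand":0.3},{"offset":[-108,-98,-90],"delta_rot":[0,20,0],"hand":0.3},{"offset":[-146,-98,-120],"delta_rot":[0,25,0],"hand":0.3},{"offset":[-184,-98,-152],"delta_rot":[0,30,0],"hand":0.3},{"offset":[-222,-98,-184],"delta_rot":[0,35,0],"hand":0.3},{"offset":[-260,-98,-215],"delta_rot":[0,40,0],"hand":0.3},{"offset":[-298,-98,-246],"delta_rot":[0,45,0],"hand":0.3},{"offset":[-336,-98,-277],"delta_rot":[0,50,0],"hand":0.3}]'

```text
clock: 1.15
tool_pos: [357.6, 177.8, 329.2]
ee_rot: [-1.572, 0.0, 0.355]
ft_force: [1.1, 0.1, 0.0]
gripper_width: 59.9
```

Run:
```python
from h import *
from rig import manip
s=manip.sense()
print(s["clock"],s["tool_pos"],s["ee_rot"],s["qpos"],delta(s,(480,-160,330),-0.226))
```

```text
1.15 [357.5566398  177.80881029 329.17804663] [-1.57163287e+00  4.79279391e-04  3.54832707e-01] [-0.63657438  0.06962218  0.12306962  1.85522005 -0.00830144  1.21789218
 -0.15609284] (array([  -2.6,   -0.5, -359.3]), array([ 0.1, 33.3, -0. ]))
```

>>> arm_command --deltas '[{"offset":[0,0,-45],"delta_rot":[0,4,0],"hand":0.3},{"offset":[0,0,-90],"delta_rot":[0,8,0],"hand":0.3},{"offset":[0,0,-135],"delta_rot":[0,12,0],"hand":0.3},{"offset":[0,0,-180],"delta_rot":[0,16,0],"hand":0.3},{"offset":[0,0,-225],"delta_rot":[0,20,0],"hand":0.3},{"offset":[0,0,-270],"delta_rot":[0,24,0],"hand":0.3},{"offset":[-1,0,-310],"delta_rot":[0,28,0],"hand":0.3},{"offset":[-2,0,-345],"delta_rot":[0,32,0],"hand":0.3},{"offset":[-3,0,-359],"delta_rot":[0,33,0],"hand":0.3},{"offset":[-3,0,-359],"delta_rot":[0,33,0],"hand":0.3}]'

```text
clock: 2.15
tool_pos: [479.3, -161.6, 329.0]
ee_rot: [-1.573, 0.001, -0.224]
ft_force: [0.7, -0.6, 0.3]
gripper_width: 59.7
```

Run:
```python
from h import *
from rig import manip
s=manip.sense()
c=manip.read_camera("wrist")
print(s["clock"],s["tool_pos"],s["ee_rot"],s["qpos"])
R0=R.from_euler('xyz',s["ee_rot"]).as_matrix()
M=np.eye(4);M[:3,:3]=R0;M[:3,3]=s["tool_pos"];c["pose"]=M@c["T_tool_cam"]
np.savez("wrist1.npz",**c)
for z in (18,138,210): print(z,proj(c,(513,-123,z)))
cv2.imwrite("pics/wrist1.png",c["image"][:,:,::-1])
```

```text
2.15 [ 479.33149984 -161.6108241   329.01838355] [-1.57267248e+00  7.88738669e-04 -2.24143407e-01] [-0.0928298   0.27361822  0.49967448  1.63652498 -0.13404431  1.26658768
  0.20735558]
18 [273.98376115 126.535179  ]
138 [279.25585562 134.92448834]
210 [284.63104049 143.47784201]
```

View pics/wrist1.png

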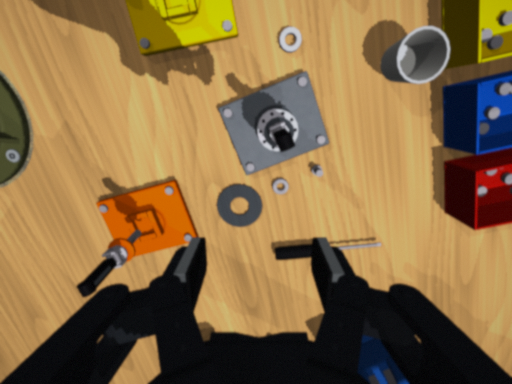

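Run:
```python
from h import *
c=np.load("wrist1.npz")
b=cv2.resize(c["image"][95:175,235:325],None,fx=7,fy=7,interpolation=2)
cv2.imwrite("pics/crop1.png",b[:,:,::-1])
```

```text
(no output)
```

View pics/crop1.png

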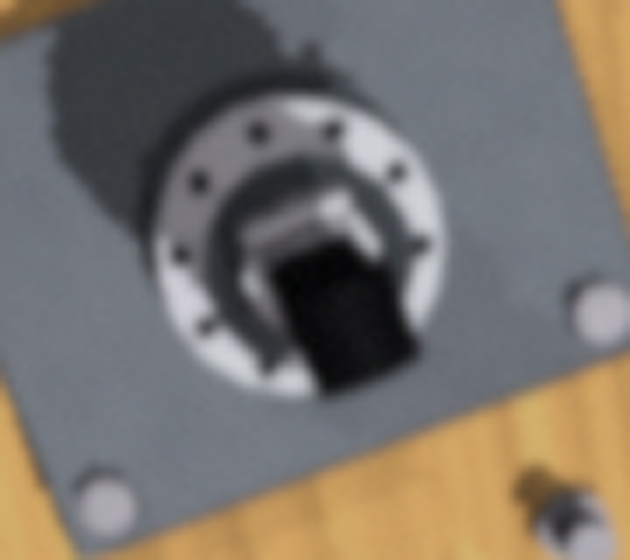

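Run:
```python
from h import *
from rig import manip
s=manip.sense()
print(delta(s,(493,-202,240),-0.224))
```

```text
(array([ 22.8,  89. , -38. ]), array([ 0. ,  0.1, -0.1]))
```

>>> arm_command --deltas '[{"offset":[6,20,-10],"delta_rot":[0,0,0],"hand":0.3},{"offset":[12,45,-20],"delta_rot":[0,0,0],"hand":0.3},{"offset":[18,70,-30],"delta_rot":[0,0,0],"hand":0.3},{"offset":[23,89,-38],"delta_rot":[0,0,0],"hand":0.3},{"offset":[23,89,-38],"delta_rot":[0,0,0],"hand":0.3},{"offset":[23,89,-38],"delta_rot":[0,0,0],"hand":0.3},{"offset":[23,89,-38],"delta_rot":[0,0,0],"hand":0.3},{"offset":[23,89,-38],"delta_rot":[0,0,0],"hand":0.3},{"offset":[23,89,-38],"delta_rot":[0,0,0],"hand":0.3},{"offset":[23,89,-38],"delta_rot":[0,0,0],"hand":0.3}]'

```text
clock: 3.2
tool_pos: [493.4, -201.8, 240.5]
ee_rot: [-1.571, 0.0, -0.221]
ft_force: [-0.1, 0.2, -1.2]
gripper_width: 59.9
```

Run:
```python
from h import *
from rig import manip
s=manip.sense()
c=manip.read_camera("wrist")
print(s["clock"],s["tool_pos"],s["ee_rot"],s["qpos"],s["torque"])
R0=R.from_euler('xyz',s["ee_rot"]).as_matrix()
M=np.eye(4);M[:3,:3]=R0;M[:3,3]=s["tool_pos"];c["pose"]=M@c["T_tool_cam"]
np.savez("wrist2.npz",**c)
for z in (18,138,210): print(z,proj(c,(513,-123,z)))
print(proj(c,(533,-123,146))-proj(c,(513,-123,146)))
u,v=proj(c,(513,-123,150)).astype(int)
b=cv2.resize(c["image"][max(v-75,0):v+75,u-90:u+90],None,fx=4,fy=4,interpolation=2)
print(u-90,max(v-75,0))
cv2.imwrite("pics/crop2.png",b[:,:,::-1])
```

```text
3.2 [ 493.36787987 -201.79647943  240.52410687] [-1.57143581e+00  3.42320235e-04 -2.21112120e-01] [ 0.00652668  0.38613279  0.4860912   1.73356237 -0.20094369  1.07173318
  0.33781949] [-0.00221479  0.02431767 -0.00545823]
18 [260.49160049 103.52446894]
138 [261.39973345 103.93566177]
210 [262.54508234 104.45426341]
[23.7535079  -5.59848778]
171 28
```

View pics/crop2.png

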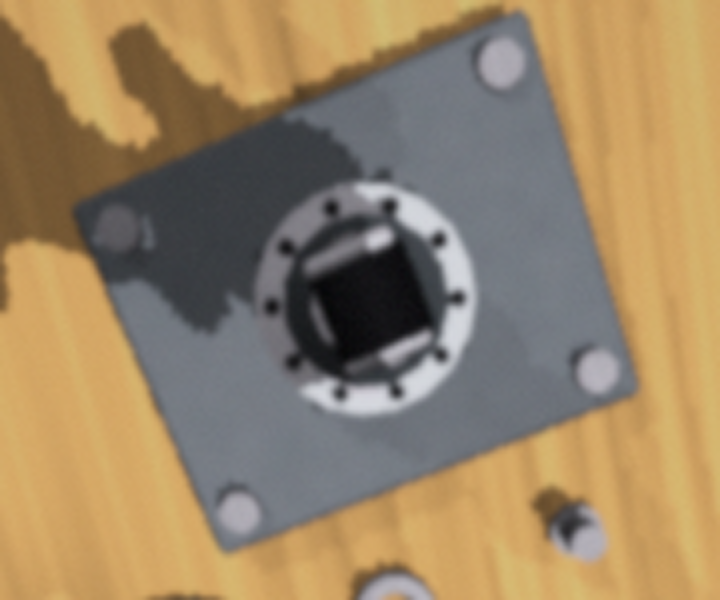

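The wrist crop shows the light fork cheeks running along the image direction (90,-35), above and below the bar at crop (372,300). That puts the fold direction at ±0.15 rad world and makes the pinch yaw 1.72. The axle axis is about (513.7,-122.5).

Run:
```python
from h import *
from rig import manip
s=manip.sense()
print(delta(s,(513.7,-122.5,245),1.72))
```

```text
(array([ 2.4, -4.7, 81.9]), array([-0.000e+00, -1.112e+02, -1.000e-01]))
```

>>> arm_command --deltas '[{"offset":[0,-5,0],"delta_rot":[0,-8,0],"hand":0.3},{"offset":[0,-5,10],"delta_rot":[0,-16,0],"hand":0.3},{"offset":[1,-5,20],"delta_rot":[0,-24,0],"hand":0.3},{"offset":[1,-5,30],"delta_rot":[0,-32,0],"hand":0.3},{"offset":[1,-5,40],"delta_rot":[0,-40,0],"hand":0.3},{"offset":[1,-5,50],"delta_rot":[0,-48,0],"hand":0.3},{"offset":[2,-5,60],"delta_rot":[0,-56,0],"hand":0.3},{"offset":[2,-5,70],"delta_rot":[0,-64,0],"hand":0.3},{"offset":[2,-5,82],"delta_rot":[0,-72,0],"hand":0.3},{"offset":[2,-5,82],"delta_rot":[0,-80,0],"hand":0.3}]'

```text
clock: 4.25
tool_pos: [513.8, -120.4, 245.4]
ee_rot: [-1.57, -0.0, 1.183]
ft_force: [0.2, -0.0, -0.4]
gripper_width: 59.6
```

Run:
```python
from h import *
from rig import manip
s=manip.sense()
print(s["qpos"],s["ee_rot"],s["tool_pos"])
print(delta(s,(513.7,-122.5,168),1.72))
```

```text
[ 0.0932619   0.34254507  0.12737617  1.73538046 -0.04908866  1.06720907
  1.42011192] [-1.57028318e+00 -2.23832881e-04  1.18307759e+00] [ 513.75752248 -120.41144206  245.38084982]
(array([-2. , 77.4, -0.8]), array([ -0. , -30.8,   0. ]))
```

>>> arm_command --deltas '[{"offset":[-1,0,0],"delta_rot":[0,-8,0],"hand":0.3},{"offset":[-2,5,-1],"delta_rot":[0,-16,0],"hand":0.3},{"offset":[-2,10,-1],"delta_rot":[0,-24,0],"hand":0.3},{"offset":[-2,18,-1],"delta_rot":[0,-31,0],"hand":0.3},{"offset":[-2,30,-1],"delta_rot":[0,-31,0],"hand":0.3},{"offset":[-2,42,-1],"delta_rot":[0,-31,0],"hand":0.3},{"offset":[-2,55,-1],"delta_rot":[0,-31,0],"hand":0.3},{"offset":[-2,68,-1],"delta_rot":[0,-31,0],"hand":0.3},{"offset":[-2,77,-1],"delta_rot":[0,-31,0],"hand":0.3},{"offset":[-2,77,-1],"delta_rot":[0,-31,0],"hand":0.3}]'

```text
clock: 5.25
tool_pos: [513.0, -122.4, 166.8]
ee_rot: [-1.568, -0.001, 1.723]
ft_force: [0.3, 0.1, 0.7]
gripper_width: 60.0
```

Run:
```python
from h import *
from rig import manip
s=manip.sense()
print(s["qpos"],s["ee_rot"],s["tool_pos"],s["ft_force"],s["torque"])
c=manip.read_camera("wrist")
cv2.imwrite("pics/w3.png",c["image"][:,:,::-1])
```

```text
[ 1.86577888e-01  4.19805646e-01  1.94403350e-03  1.84962640e+00
 -1.34224586e-03  8.75550815e-01  1.91172893e+00] [-1.56768085e+00 -1.35513484e-03  1.72251080e+00] [ 512.99776507 -122.35955488  166.80018588] [0.27837796 0.10623881 0.67085789] [0.03090388 0.0355331  0.07160524]
```

View pics/w3.png

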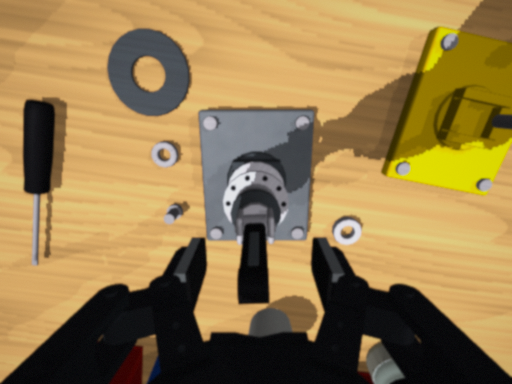

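The picture shows the upright bar at about (253,270), between the open fingers at 190 and 325. It sits about 1 mm to tool -x, so I'll centre and pinch.

>>> arm_command --deltas '[{"offset":[-1,0,0],"delta_rot":[0,0,0],"hand":0.5},{"offset":[-1,0,0],"delta_rot":[0,0,0],"hand":0.7},{"offset":[-1,0,0],"delta_rot":[0,0,0],"hand":0.85},{"offset":[-1,0,0],"delta_rot":[0,0,0],"hand":1},{"offset":[-1,0,0],"delta_rot":[0,0,0],"hand":1},{"offset":[-1,0,0],"delta_rot":[0,0,0],"hand":1},{"offset":[-1,0,0],"delta_rot":[0,0,0],"hand":1},{"offset":[-1,0,0],"delta_rot":[0,0,0],"hand":1},{"offset":[-1,0,0],"delta_rot":[0,0,0],"hand":1},{"offset":[-1,0,0],"delta_rot":[0,0,0],"hand":1}]' --newtons 90

```text
clock: 6.3
tool_pos: [514.1, -123.9, 168.3]
ee_rot: [-1.57, -0.0, 1.723]
ft_force: [-0.8, -2.3, 6.0]
gripper_width: 13.0
```

```bash
cat > st.py <<'E'
from h import *
from rig import manip
s=manip.sense()
np.set_printoptions(precision=3,suppress=True)
print(s["clock"],"q7",s["qpos"][6],"rot",s["ee_rot"],"pos",s["tool_pos"],"F",s["ft_force"],"T",s["torque"],"w",s["gripper_width"],"e7",s["joint_efforts"][6])
E
python3 st.py
```

```text
6.3 q7 1.9139573572982023 rot [-1.57  -0.     1.723] pos [ 514.066 -123.923  168.252] F [-0.768 -2.277  6.031] T [-0.639  0.253  0.126] w 12.972307811669086 e7 -0.15320506878197193
```

>>> arm_command --deltas '[{"offset":[0,0.1,0],"delta_rot":[0,5,0],"hand":1},{"offset":[0,0.2,0],"delta_rot":[0,10,0],"hand":1},{"offset":[0,0.3,0],"delta_rot":[0,15,0],"hand":1},{"offset":[0,0.4,0],"delta_rot":[0,20,0],"hand":1},{"offset":[0,0.5,0],"delta_rot":[0,25,0],"hand":1},{"offset":[0,0.5,0],"delta_rot":[0,30,0],"hand":1},{"offset":[0,0.5,0],"delta_rot":[0,30,0],"hand":1},{"offset":[0,0.5,0],"delta_rot":[0,30,0],"hand":1},{"offset":[0,0.5,0],"delta_rot":[0,30,0],"hand":1},{"offset":[0,0.5,0],"delta_rot":[0,30,0],"hand":1}]'

```text
clock: 7.3
tool_pos: [514.1, -124.0, 167.8]
ee_rot: [-1.57, 0.0, 1.2]
ft_force: [0.0, -1.6, 3.1]
gripper_width: 12.9
```

```bash
python3 st.py
```

```text
7.3 q7 1.4706484500545565 rot [-1.57  0.    1.2 ] pos [ 514.101 -124.018  167.794] F [ 0.033 -1.583  3.064] T [-0.439  0.103 -0.052] w 12.87821010929218 e7 0.06023079855367541
```

>>> arm_command --deltas '[{"offset":[0,0.1,0],"delta_rot":[0,5,0],"hand":1},{"offset":[0,0.2,0],"delta_rot":[0,10,0],"hand":1},{"offset":[0,0.3,0],"delta_rot":[0,15,0],"hand":1},{"offset":[0,0.4,0],"delta_rot":[0,20,0],"hand":1},{"offset":[0,0.4,0],"delta_rot":[0,23,0],"hand":1},{"offset":[0,0.4,0],"delta_rot":[0,23,0],"hand":1},{"offset":[0,0.4,0],"delta_rot":[0,23,0],"hand":1},{"offset":[0,0.4,0],"delta_rot":[0,23,0],"hand":1},{"offset":[0,0.4,0],"delta_rot":[0,23,0],"hand":1},{"offset":[0,0.4,0],"delta_rot":[0,23,0],"hand":1}]'

```text
clock: 8.3
tool_pos: [514.1, -124.0, 167.4]
ee_rot: [-1.57, 0.0, 0.799]
ft_force: [0.4, -1.4, 2.3]
gripper_width: 12.8
```

```bash
python3 st.py
```

```text
8.3 q7 1.1328982774183687 rot [-1.57   0.     0.799] pos [ 514.098 -124.041  167.408] F [ 0.396 -1.421  2.314] T [-0.42   0.066  0.081] w 12.833224656054714 e7 -0.06789340171962976
```

>>> arm_command --deltas '[{"offset":[0,0.1,0],"delta_rot":[0,5,0],"hand":1},{"offset":[0,0.2,0],"delta_rot":[0,10,0],"hand":1},{"offset":[0,0.3,0],"delta_rot":[0,15,0],"hand":1},{"offset":[0,0.4,0],"delta_rot":[0,20,0],"hand":1},{"offset":[0,0.4,0],"delta_rot":[0,23,0],"hand":1},{"offset":[0,0.4,0],"delta_rot":[0,23,0],"hand":1},{"offset":[0,0.4,0],"delta_rot":[0,23,0],"hand":1},{"offset":[0,0.4,0],"delta_rot":[0,23,0],"hand":1},{"offset":[0,0.4,0],"delta_rot":[0,23,0],"hand":1},{"offset":[0,0.4,0],"delta_rot":[0,23,0],"hand":1}]'

```text
clock: 9.3
tool_pos: [514.2, -124.1, 167.1]
ee_rot: [-1.571, 0.0, 0.398]
ft_force: [0.5, -1.2, 5.1]
gripper_width: 12.8
```

```bash
python3 st.py
```

```text
9.3 q7 0.798180089991571 rot [-1.571  0.     0.398] pos [ 514.223 -124.116  167.111] F [ 0.533 -1.189  5.112] T [-0.41   0.035  0.131] w 12.751917817434853 e7 -0.1261393167078495
```

>>> arm_command --deltas '[{"offset":[0,0.1,0],"delta_rot":[0,5,0],"hand":1},{"offset":[0,0.2,0],"delta_rot":[0,10,0],"hand":1},{"offset":[0,0.3,0],"delta_rot":[0,15,0],"hand":1},{"offset":[0,0.4,0],"delta_rot":[0,20,0],"hand":1},{"offset":[0,0.4,0],"delta_rot":[0,23,0],"hand":1},{"offset":[0,0.4,0],"delta_rot":[0,23,0],"hand":1},{"offset":[0,0.4,0],"delta_rot":[0,23,0],"hand":1},{"offset":[0,0.4,0],"delta_rot":[0,23,0],"hand":1},{"offset":[0,0.4,0],"delta_rot":[0,23,0],"hand":1},{"offset":[0,0.4,0],"delta_rot":[0,23,0],"hand":1}]'

```text
clock: 10.3
tool_pos: [514.3, -124.2, 166.9]
ee_rot: [-1.571, -0.0, -0.003]
ft_force: [-1.0, -1.5, 6.4]
gripper_width: 12.6
```

```bash
python3 st.py
```

```text
10.3 q7 0.46718713115344535 rot [-1.571 -0.    -0.003] pos [ 514.337 -124.189  166.873] F [-1.044 -1.451  6.426] T [-0.349  0.147  0.206] w 12.648581255090942 e7 -0.22421760018914938
```

>>> arm_command --deltas '[{"offset":[0,0.1,0],"delta_rot":[0,5,0],"hand":1},{"offset":[0,0.2,0],"delta_rot":[0,10,0],"hand":1},{"offset":[0,0.4,0],"delta_rot":[0,15,0],"hand":1},{"offset":[0,0.6,0],"delta_rot":[0,17,0],"hand":1},{"offset":[0,0.6,0],"delta_rot":[0,17,0],"hand":1},{"offset":[0,0.6,0],"delta_rot":[0,17,0],"hand":1},{"offset":[0,0.6,0],"delta_rot":[0,17,0],"hand":1},{"offset":[0,0.6,0],"delta_rot":[0,17,0],"hand":1},{"offset":[0,0.6,0],"delta_rot":[0,17,0],"hand":1},{"offset":[0,0.6,0],"delta_rot":[0,17,0],"hand":1}]'

```text
clock: 11.3
tool_pos: [514.4, -124.3, 166.7]
ee_rot: [-1.571, -0.001, -0.298]
ft_force: [-0.9, -1.8, 8.0]
gripper_width: 12.9
```

```bash
python3 st.py
```

```text
11.3 q7 0.2257441638410971 rot [-1.571 -0.001 -0.298] pos [ 514.445 -124.269  166.672] F [-0.915 -1.84   8.019] T [-0.297  0.307  0.291] w 12.851733220234255 e7 -0.30107553116977215
```

Run:
```python
from h import *
from rig import manip
c=manip.read_camera("wrist")
d=manip.read_camera("scene")
a=cv2.resize(c["image"][140:330,160:350],None,fx=2.5,fy=2.5,interpolation=2)
b=cv2.resize(d["image"][120:280,140:300],(475,475),interpolation=2)
cv2.imwrite("pics/w4.png",np.hstack([a[:, :400],b[:,:400]])[:,:,::-1])
```

```text
(no output)
```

View pics/w4.png

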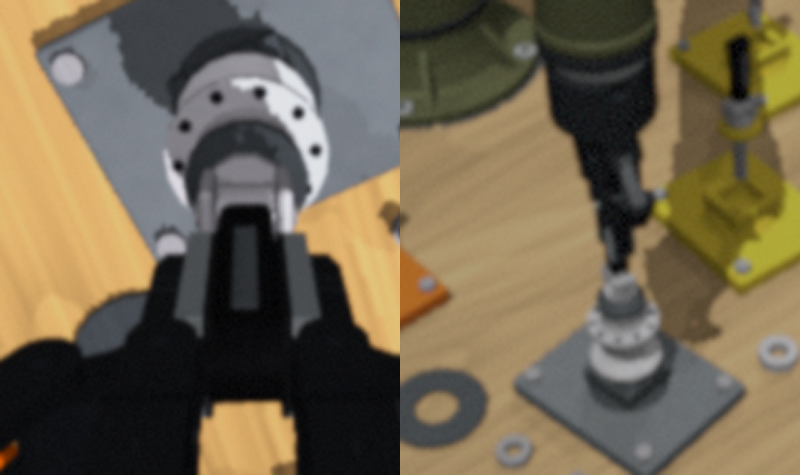

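>>> arm_command --deltas '[{"offset":[0,0.1,0],"delta_rot":[0,4,0],"hand":1},{"offset":[0,0.2,0],"delta_rot":[0,8,0],"hand":1},{"offset":[0,0.3,0],"delta_rot":[0,12,0],"hand":1},{"offset":[0,0.3,0],"delta_rot":[0,14,0],"hand":1},{"offset":[0,0.3,0],"delta_rot":[0,14,0],"hand":1},{"offset":[0,0.3,0],"delta_rot":[0,14,0],"hand":1},{"offset":[0,0.3,0],"delta_rot":[0,14,0],"hand":1},{"offset":[0,0.3,0],"delta_rot":[0,14,0],"hand":1},{"offset":[0,0.3,0],"delta_rot":[0,14,0],"hand":1},{"offset":[0,0.3,0],"delta_rot":[0,14,0],"hand":1}]'

```text
clock: 12.4
tool_pos: [514.5, -124.3, 166.6]
ee_rot: [-1.57, -0.001, -0.542]
ft_force: [-0.5, -1.4, 5.9]
gripper_width: 12.9
```

```bash
python3 st.py
```

```text
12.4 q7 0.028818449314044342 rot [-1.57  -0.001 -0.542] pos [ 514.478 -124.33   166.557] F [-0.514 -1.44   5.922] T [-0.376  0.254  0.334] w 12.87399595382784 e7 -0.33890032209455967
```

>>> arm_command --deltas '[{"offset":[0,0.1,0],"delta_rot":[0,4,0],"hand":1},{"offset":[0,0.2,0],"delta_rot":[0,8,0],"hand":1},{"offset":[0,0.3,0],"delta_rot":[0,12,0],"hand":1},{"offset":[0,0.3,0],"delta_rot":[0,14,0],"hand":1},{"offset":[0,0.3,0],"delta_rot":[0,14,0],"hand":1},{"offset":[0,0.3,0],"delta_rot":[0,14,0],"hand":1},{"offset":[0,0.3,0],"delta_rot":[0,14,0],"hand":1},{"offset":[0,0.3,0],"delta_rot":[0,14,0],"hand":1},{"offset":[0,0.3,0],"delta_rot":[0,14,0],"hand":1},{"offset":[0,0.3,0],"delta_rot":[0,14,0],"hand":1}]'

```text
clock: 13.4
tool_pos: [514.4, -124.4, 166.4]
ee_rot: [-1.57, -0.001, -0.785]
ft_force: [-0.8, -1.4, 7.4]
gripper_width: 12.8
```

```bash
python3 st.py
python3 - <<'E'
from h import *
from rig import manip
for i in range(3):
    c=manip.read_camera("wrist");s=manip.sense();print(s["torque"][2],s["joint_efforts"][6])
a=cv2.resize(c["image"][140:330,160:350],None,fx=2.5,fy=2.5,interpolation=2)
cv2.imwrite("pics/w5.png",a[:,:,::-1])
E
```

```text
13.4 q7 -0.16635638480520967 rot [-1.57  -0.001 -0.785] pos [ 514.45  -124.414  166.408] F [-0.772 -1.43   7.353] T [-0.374  0.284  0.379] w 12.82672348507679 e7 -0.37486092187464237
0.37293850862664124 -0.375033225864172
0.3533730789864194 -0.3748586308211088
0.4181026688975251 -0.37492789328098297
```

View pics/w5.png

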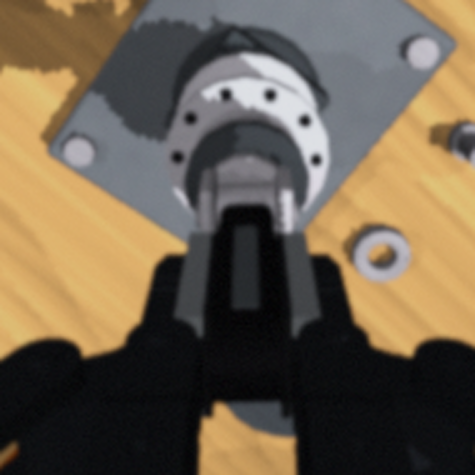

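>>> arm_command --deltas '[{"offset":[0,-0.1,0],"delta_rot":[0,-8,0],"hand":1},{"offset":[0,-0.3,0],"delta_rot":[0,-16,0],"hand":1},{"offset":[0,-0.4,0],"delta_rot":[0,-24,0],"hand":1},{"offset":[0,-0.5,0],"delta_rot":[0,-32,0],"hand":1},{"offset":[0,-0.7,0],"delta_rot":[0,-40,0],"hand":1},{"offset":[0,-0.8,0],"delta_rot":[0,-48,0],"hand":1},{"offset":[0,-0.9,0],"delta_rot":[0,-56,0],"hand":1},{"offset":[0,-1.1,0],"delta_rot":[0,-64,0],"hand":1},{"offset":[0,-1.2,0],"delta_rot":[0,-70,0],"hand":1},{"offset":[0,-1.2,0],"delta_rot":[0,-70,0],"hand":1}]'

```text
clock: 14.55
tool_pos: [514.1, -124.3, 167.2]
ee_rot: [-1.57, -0.001, 0.438]
ft_force: [0.4, -1.4, 0.9]
gripper_width: 12.9
```

```bash
python3 st.py
```

```text
14.55 q7 0.8307135307505991 rot [-1.57  -0.001  0.438] pos [ 514.142 -124.259  167.214] F [ 0.4   -1.417  0.851] T [-0.317 -0.121  0.058] w 12.895498436521697 e7 1.2664956226944923
```

>>> arm_command --deltas '[{"offset":[0,-0.1,0],"delta_rot":[0,-6,0],"hand":1},{"offset":[0,-0.2,0],"delta_rot":[0,-12,0],"hand":1},{"offset":[0,-0.3,0],"delta_rot":[0,-18,0],"hand":1},{"offset":[0,-0.4,0],"delta_rot":[0,-24,0],"hand":1},{"offset":[0,-0.5,0],"delta_rot":[0,-30,0],"hand":1},{"offset":[0,-0.6,0],"delta_rot":[0,-36,0],"hand":1},{"offset":[0,-0.7,0],"delta_rot":[0,-40,0],"hand":1},{"offset":[0,-0.7,0],"delta_rot":[0,-40,0],"hand":1},{"offset":[0,-0.7,0],"delta_rot":[0,-40,0],"hand":1},{"offset":[0,-0.7,0],"delta_rot":[0,-40,0],"hand":1}]'

```text
clock: 15.55
tool_pos: [514.0, -124.2, 167.8]
ee_rot: [-1.57, -0.001, 1.134]
ft_force: [0.2, -2.1, -0.4]
gripper_width: 12.7
```

```bash
python3 st.py
```

```text
15.55 q7 1.41434504170889 rot [-1.57  -0.001  1.134] pos [ 514.    -124.227  167.757] F [ 0.183 -2.123 -0.446] T [-0.399  0.064 -0.066] w 12.73944041358322 e7 0.0033644693030510098
```

>>> arm_command --deltas '[{"offset":[0,0,0],"delta_rot":[0,2,0],"hand":1},{"offset":[0,0.1,0],"delta_rot":[0,4,0],"hand":1},{"offset":[0,0.1,0],"delta_rot":[0,6,0],"hand":1},{"offset":[0,0.2,0],"delta_rot":[0,8,0],"hand":1},{"offset":[0,0.2,0],"delta_rot":[0,10,0],"hand":1},{"offset":[0,0.2,0],"delta_rot":[0,12,0],"hand":1},{"offset":[0,0.2,0],"delta_rot":[0,12,0],"hand":1},{"offset":[0,0.2,0],"delta_rot":[0,12,0],"hand":1},{"offset":[0,0.2,0],"delta_rot":[0,12,0],"hand":1},{"offset":[0,0.2,0],"delta_rot":[0,12,0],"hand":1}]'

```text
clock: 16.55
tool_pos: [514.0, -124.2, 167.6]
ee_rot: [-1.57, -0.001, 0.924]
ft_force: [0.5, -1.2, 1.4]
gripper_width: 12.6
```

```bash
python3 st.py
```

```text
16.55 q7 1.2378312564003826 rot [-1.57  -0.001  0.924] pos [ 513.967 -124.201  167.555] F [ 0.492 -1.214  1.418] T [-0.282  0.003  0.099] w 12.570490953153527 e7 -0.07578244199976325
```

>>> arm_command --deltas '[{"offset":[0,0,0],"delta_rot":[0,2,0],"hand":1},{"offset":[0,0.1,0],"delta_rot":[0,4,0],"hand":1},{"offset":[0,0.1,0],"delta_rot":[0,6,0],"hand":1},{"offset":[0,0.2,0],"delta_rot":[0,8,0],"hand":1},{"offset":[0,0.2,0],"delta_rot":[0,10,0],"hand":1},{"offset":[0,0.2,0],"delta_rot":[0,12,0],"hand":1},{"offset":[0,0.2,0],"delta_rot":[0,12,0],"hand":1},{"offset":[0,0.2,0],"delta_rot":[0,12,0],"hand":1},{"offset":[0,0.2,0],"delta_rot":[0,12,0],"hand":1},{"offset":[0,0.2,0],"delta_rot":[0,12,0],"hand":1}]'

```text
clock: 17.55
tool_pos: [514.0, -124.2, 167.3]
ee_rot: [-1.57, -0.001, 0.715]
ft_force: [0.9, -1.8, 2.2]
gripper_width: 12.8
```

```bash
python3 st.py
```

```text
17.55 q7 1.0621159497847414 rot [-1.57  -0.001  0.715] pos [ 514.002 -124.241  167.344] F [ 0.921 -1.753  2.174] T [-0.329 -0.022  0.073] w 12.805635014934364 e7 -0.07027799030765891
```

>>> arm_command --deltas '[{"offset":[0,0,0],"delta_rot":[0,2,0],"hand":1},{"offset":[0,0.1,0],"delta_rot":[0,4,0],"hand":1},{"offset":[0,0.1,0],"delta_rot":[0,6,0],"hand":1},{"offset":[0,0.2,0],"delta_rot":[0,8,0],"hand":1},{"offset":[0,0.2,0],"delta_rot":[0,10,0],"hand":1},{"offset":[0,0.2,0],"delta_rot":[0,12,0],"hand":1},{"offset":[0,0.2,0],"delta_rot":[0,12,0],"hand":1},{"offset":[0,0.2,0],"delta_rot":[0,12,0],"hand":1},{"offset":[0,0.2,0],"delta_rot":[0,12,0],"hand":1},{"offset":[0,0.2,0],"delta_rot":[0,12,0],"hand":1}]'

```text
clock: 18.55
tool_pos: [514.1, -124.2, 167.2]
ee_rot: [-1.57, -0.001, 0.506]
ft_force: [-0.3, -0.9, 3.7]
gripper_width: 12.9
```

```bash
python3 st.py
```

```text
18.55 q7 0.887215835345456 rot [-1.57  -0.001  0.506] pos [ 514.057 -124.226  167.214] F [-0.274 -0.925  3.745] T [-0.365 -0.078  0.121] w 12.880954287950656 e7 -0.103883882984519
```

Free-running torque is flat at about 0.07 N m and touch comes at about 1.1 rad from the start. I'll aim for about 2.6 rad in total.

>>> arm_command --deltas '[{"offset":[0,0,0],"delta_rot":[0,5,0],"hand":1},{"offset":[0,0.1,0],"delta_rot":[0,10,0],"hand":1},{"offset":[0,0.2,0],"delta_rot":[0,15,0],"hand":1},{"offset":[0,0.3,0],"delta_rot":[0,20,0],"hand":1},{"offset":[0,0.4,0],"delta_rot":[0,25,0],"hand":1},{"offset":[0,0.5,0],"delta_rot":[0,30,0],"hand":1},{"offset":[0,0.6,0],"delta_rot":[0,35,0],"hand":1},{"offset":[0,0.7,0],"delta_rot":[0,40,0],"hand":1},{"offset":[0,0.7,0],"delta_rot":[0,40,0],"hand":1},{"offset":[0,0.7,0],"delta_rot":[0,40,0],"hand":1}]'

```text
clock: 19.55
tool_pos: [514.3, -124.3, 166.8]
ee_rot: [-1.57, -0.0, -0.192]
ft_force: [0.4, -1.6, 6.3]
gripper_width: 12.9
```

```bash
python3 st.py
```

```text
19.55 q7 0.3109501159519896 rot [-1.57  -0.    -0.192] pos [ 514.286 -124.333  166.77 ] F [ 0.374 -1.615  6.327] T [-0.353  0.071  0.175] w 12.865045896483558 e7 -0.25710454210639
```

>>> arm_command --deltas '[{"offset":[0,0,0],"delta_rot":[0,5,0],"hand":1},{"offset":[0,0.1,0],"delta_rot":[0,10,0],"hand":1},{"offset":[0,0.2,0],"delta_rot":[0,15,0],"hand":1},{"offset":[0,0.3,0],"delta_rot":[0,20,0],"hand":1},{"offset":[0,0.4,0],"delta_rot":[0,25,0],"hand":1},{"offset":[0,0.4,0],"delta_rot":[0,28,0],"hand":1},{"offset":[0,0.4,0],"delta_rot":[0,28,0],"hand":1},{"offset":[0,0.4,0],"delta_rot":[0,28,0],"hand":1},{"offset":[0,0.4,0],"delta_rot":[0,28,0],"hand":1},{"offset":[0,0.4,0],"delta_rot":[0,28,0],"hand":1}]'

```text
clock: 20.55
tool_pos: [514.3, -124.4, 166.5]
ee_rot: [-1.57, -0.0, -0.681]
ft_force: [-0.2, -0.7, 4.5]
gripper_width: 13.2
```

```bash
python3 st.py
```

```text
20.55 q7 -0.08449918866427386 rot [-1.57  -0.    -0.681] pos [ 514.328 -124.416  166.477] F [-0.19  -0.667  4.505] T [-0.382  0.05   0.304] w 13.192174513677404 e7 -0.30321978963911533
```

Run:
```python
from h import *
from rig import manip
c=manip.read_camera("wrist")
w3=cv2.imread("pics/w3.png");b=c["image"][:,:,::-1]
a=np.hstack([cv2.resize(i[195:275,225:285],None,fx=6,fy=6,interpolation=2) for i in(w3,b)])
cv2.imwrite("pics/w6.png",a)
```

```text
(no output)
```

View pics/w6.png

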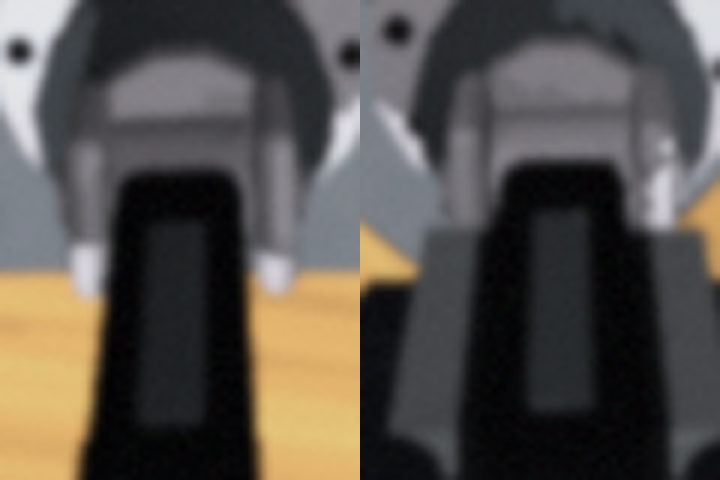

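>>> arm_command --deltas '[{"offset":[0,0.1,0],"delta_rot":[0,2,0],"hand":1},{"offset":[0,0.1,0],"delta_rot":[0,4,0],"hand":1},{"offset":[0,0.1,0],"delta_rot":[0,6,0],"hand":1},{"offset":[0,0.2,0],"delta_rot":[0,8,0],"hand":1},{"offset":[0,0.2,0],"delta_rot":[0,10,0],"hand":1},{"offset":[0,0.2,0],"delta_rot":[0,12,0],"hand":1},{"offset":[0,0.2,0],"delta_rot":[0,12,0],"hand":1},{"offset":[0,0.2,0],"delta_rot":[0,12,0],"hand":1},{"offset":[0,0.2,0],"delta_rot":[0,12,0],"hand":1},{"offset":[0,0.2,0],"delta_rot":[0,12,0],"hand":1}]' --newtons 110

```text
clock: 21.6
tool_pos: [514.4, -124.5, 166.4]
ee_rot: [-1.57, -0.0, -0.89]
ft_force: [-1.1, -1.7, 5.3]
gripper_width: 12.6
```

```bash
python3 st.py
```

```text
21.6 q7 -0.2521799565507477 rot [-1.57 -0.   -0.89] pos [ 514.371 -124.469  166.397] F [-1.067 -1.683  5.312] T [-0.372  0.095  0.464] w 12.579250979564568 e7 -0.42406702414155006
```

Snug: 0.35–0.38 N m above free-running and about 1.5 rad past touch, both in the window. Now I'll release, lift and move to the lever's back side (tool +z).

>>> arm_command --deltas '[{"offset":[0,0,0],"delta_rot":[0,0,0],"hand":0.5},{"offset":[0,0,0],"delta_rot":[0,0,0],"hand":0.5},{"offset":[0,0,0],"delta_rot":[0,0,0],"hand":0.5},{"offset":[0,-10,0],"delta_rot":[0,0,0],"hand":0.5},{"offset":[0,-30,0],"delta_rot":[0,0,0],"hand":0.5},{"offset":[0,-50,0],"delta_rot":[0,0,0],"hand":0.5},{"offset":[0,-62,0],"delta_rot":[0,0,0],"hand":0.5},{"offset":[0,-62,10],"delta_rot":[0,0,0],"hand":0.7},{"offset":[0,-62,25],"delta_rot":[0,0,0],"hand":1},{"offset":[0,-62,33],"delta_rot":[0,0,0],"hand":1}]' --newtons 40

```text
clock: 22.6
tool_pos: [541.2, -101.5, 227.3]
ee_rot: [-1.57, 0.001, -0.888]
ft_force: [0.6, 0.1, 0.1]
gripper_width: 0.3
```

```bash
python3 st.py
python3 - <<'E'
from h import *
from rig import manip
d=manip.read_camera("scene")
b=cv2.resize(d["image"][90:290,120:330],None,fx=3,fy=3,interpolation=2)
cv2.imwrite("pics/s7.png",b[:,:,::-1])
E
```

```text
22.6 q7 -0.3561579691157667 rot [-1.57   0.001 -0.888] pos [ 541.249 -101.47   227.338] F [0.554 0.141 0.077] T [ 0.017  0.02  -0.015] w 0.2900775347345976 e7 0.051375688053667545
```

View pics/s7.png

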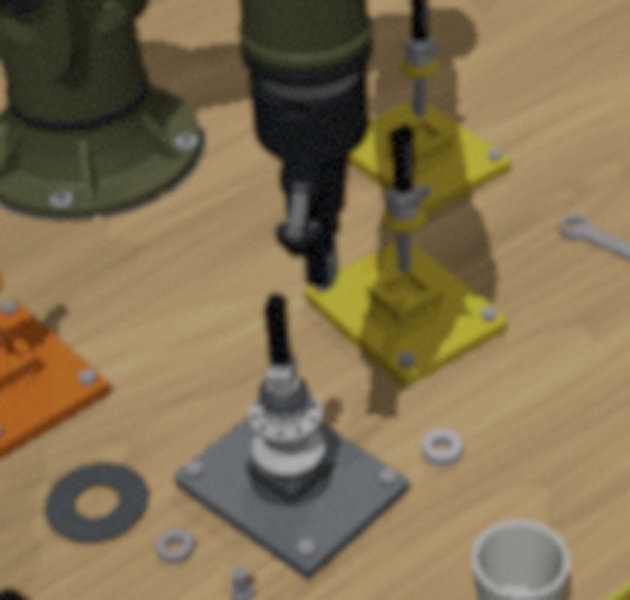

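>>> arm_command --deltas '[{"offset":[0,15,0],"delta_rot":[0,0,0],"hand":1},{"offset":[0,30,0],"delta_rot":[0,0,0],"hand":1},{"offset":[0,39,0],"delta_rot":[0,0,0],"hand":1},{"offset":[0,39,-6],"delta_rot":[0,0,0],"hand":1},{"offset":[0,39,-12],"delta_rot":[0,0,0],"hand":1},{"offset":[0,39,-16],"delta_rot":[0,0,0],"hand":1},{"offset":[0,39,-18],"delta_rot":[0,0,0],"hand":1},{"offset":[0,39,-20],"delta_rot":[0,0,0],"hand":1},{"offset":[0,39,-22],"delta_rot":[0,0,0],"hand":1},{"offset":[0,39,-22],"delta_rot":[0,0,0],"hand":1}]'

```text
clock: 23.65
tool_pos: [526.1, -114.2, 188.9]
ee_rot: [-1.568, -0.0, -0.886]
ft_force: [4.1, 2.8, 3.3]
gripper_width: 0.4
```

```bash
python3 st.py
python3 - <<'E'
from h import *
from rig import manip
d=manip.read_camera("scene")
b=cv2.resize(d["image"][120:270,140:290],None,fx=3,fy=3,interpolation=2)
e=cv2.resize(manip.read_camera("wrist")["image"],(512,384))
o=np.zeros((450,800,3),np.uint8);o[:,:300]=b[:,75:375];o[:384,300:]=e[:,6:506]
cv2.imwrite("pics/s8.png",o[:,:,::-1])
E
```

```text
23.65 q7 -0.2921565949355584 rot [-1.568 -0.    -0.886] pos [ 526.071 -114.188  188.874] F [4.082 2.777 3.325] T [ 0.625 -0.913  0.057] w 0.39535246376018257 e7 0.015267151175066829
```

View pics/s8.png

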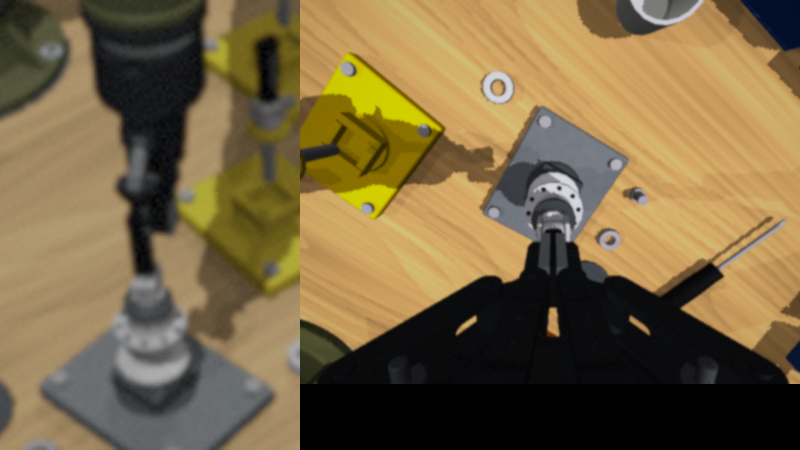

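Force is about 5 N against the push, which is right for the stiff lever, and it is leaning away from the fingers. I'll continue along the arc.

>>> arm_command --deltas '[{"offset":[0,0,-4],"delta_rot":[0,0,0],"hand":1},{"offset":[0,1,-7],"delta_rot":[0,0,0],"hand":1},{"offset":[0,1.5,-12],"delta_rot":[0,0,0],"hand":1},{"offset":[0,2.5,-17],"delta_rot":[0,0,0],"hand":1},{"offset":[0,4,-22],"delta_rot":[0,0,0],"hand":1},{"offset":[0,6,-27],"delta_rot":[0,0,0],"hand":1},{"offset":[0,9,-32],"delta_rot":[0,0,0],"hand":1},{"offset":[0,11.5,-36],"delta_rot":[0,0,0],"hand":1},{"offset":[0,11.5,-36],"delta_rot":[0,0,0],"hand":1},{"offset":[0,11.5,-36],"delta_rot":[0,0,0],"hand":1}]'

```text
clock: 24.75
tool_pos: [498.6, -137.6, 177.8]
ee_rot: [-1.568, -0.002, -0.886]
ft_force: [1.0, -0.7, 4.4]
gripper_width: 0.2
```

```bash
python3 st.py
python3 - <<'E'
from h import *
from rig import manip
d=manip.read_camera("scene")
b=cv2.resize(d["image"][120:270,140:290],None,fx=4,fy=4,interpolation=2)
cv2.imwrite("pics/s9.png",b[:,:,::-1])
E
```

```text
24.75 q7 -0.22983953948124938 rot [-1.568 -0.002 -0.886] pos [ 498.649 -137.599  177.777] F [ 0.978 -0.706  4.439] T [-0.189 -0.423  0.014] w 0.1650438047769389 e7 -0.0036188039666740224
```

View pics/s9.png

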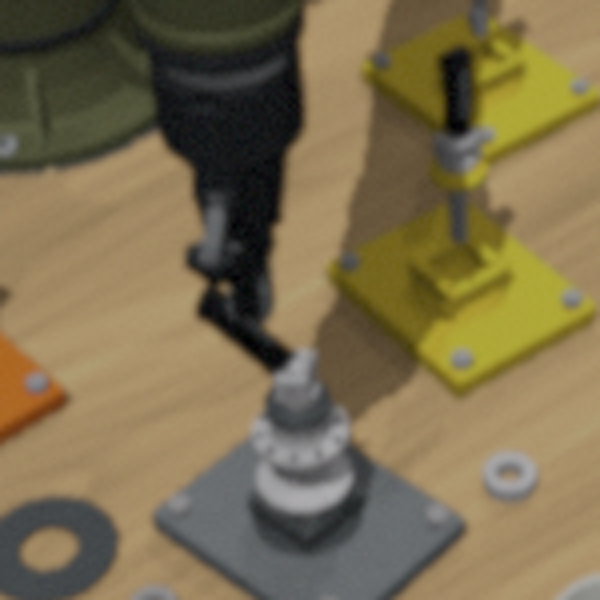

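>>> arm_command --deltas '[{"offset":[0,4,-4],"delta_rot":[0,0,0],"hand":1},{"offset":[0,7.5,-8],"delta_rot":[0,0,0],"hand":1},{"offset":[0,12,-11],"delta_rot":[0,0,0],"hand":1},{"offset":[0,16,-14],"delta_rot":[0,0,0],"hand":1},{"offset":[0,21,-16],"delta_rot":[0,0,0],"hand":1},{"offset":[0,25.5,-18],"delta_rot":[0,0,0],"hand":1},{"offset":[0,29,-19],"delta_rot":[0,0,0],"hand":1},{"offset":[0,32,-20],"delta_rot":[0,0,0],"hand":1},{"offset":[0,32,-20],"delta_rot":[0,0,0],"hand":1},{"offset":[0,32,-20],"delta_rot":[0,0,0],"hand":1}]'

```text
clock: 25.8
tool_pos: [482.9, -150.6, 145.6]
ee_rot: [-1.568, -0.002, -0.886]
ft_force: [0.3, -1.5, 2.4]
gripper_width: 0.1
```

```bash
python3 st.py
```

```text
25.8 q7 -0.1617805445094268 rot [-1.568 -0.002 -0.886] pos [ 482.897 -150.577  145.574] F [ 0.323 -1.483  2.395] T [-0.392 -0.104  0.048] w 0.06604284062833732 e7 -0.0014369203563546762
```

Now I'll press down slowly to find the hard stop.

>>> arm_command --deltas '[{"offset":[0,0.5,0],"delta_rot":[0,0,0],"hand":1},{"offset":[0,1,0],"delta_rot":[0,0,0],"hand":1},{"offset":[0,1.5,0],"delta_rot":[0,0,0],"hand":1},{"offset":[0,2,0],"delta_rot":[0,0,0],"hand":1},{"offset":[0,2,0],"delta_rot":[0,0,0],"hand":1},{"offset":[0,2,0],"delta_rot":[0,0,0],"hand":1},{"offset":[0,2,0],"delta_rot":[0,0,0],"hand":1},{"offset":[0,2,0],"delta_rot":[0,0,0],"hand":1},{"offset":[0,2,0],"delta_rot":[0,0,0],"hand":1},{"offset":[0,2,0],"delta_rot":[0,0,0],"hand":1}]'

```text
clock: 26.8
tool_pos: [482.8, -151.0, 144.0]
ee_rot: [-1.569, -0.002, -0.887]
ft_force: [0.3, -1.4, 7.3]
gripper_width: -0.0
```

```bash
python3 st.py
```

```text
26.8 q7 -0.15933944277753195 rot [-1.569 -0.002 -0.887] pos [ 482.766 -150.954  144.002] F [ 0.298 -1.383  7.258] T [-0.396  0.109  0.005] w -0.02370351071578014 e7 -0.0024881587887648493
```

>>> arm_command --deltas '[{"offset":[0,0.5,0],"delta_rot":[0,0,0],"hand":1},{"offset":[0,1,0],"delta_rot":[0,0,0],"hand":1},{"offset":[0,1.5,0],"delta_rot":[0,0,0],"hand":1},{"offset":[0,1.5,0],"delta_rot":[0,0,0],"hand":1},{"offset":[0,1.5,0],"delta_rot":[0,0,0],"hand":1},{"offset":[0,1.5,0],"delta_rot":[0,0,0],"hand":1},{"offset":[0,1.5,0],"delta_rot":[0,0,0],"hand":1},{"offset":[0,1.5,0],"delta_rot":[0,0,0],"hand":1},{"offset":[0,1.5,0],"delta_rot":[0,0,0],"hand":1},{"offset":[0,1.5,0],"delta_rot":[0,0,0],"hand":1}]'

```text
clock: 27.8
tool_pos: [482.9, -151.4, 143.7]
ee_rot: [-1.568, -0.003, -0.887]
ft_force: [-2.7, -0.3, 17.1]
gripper_width: 0.0
```

```bash
python3 st.py;  python3 - <<'E'
from h import *
from rig import manip
d=manip.read_camera("scene")
b=cv2.resize(d["image"][120:270,140:290],None,fx=4,fy=4,interpolation=2)
cv2.imwrite("pics/s10.png",b[:,:,::-1])
E
```

```text
27.8 q7 -0.15759886146614607 rot [-1.568 -0.003 -0.887] pos [ 482.853 -151.406  143.698] F [-2.7   -0.319 17.115] T [-0.086  0.502  0.001] w 0.040671547424538226 e7 -0.013169417507015169
```

View pics/s10.png

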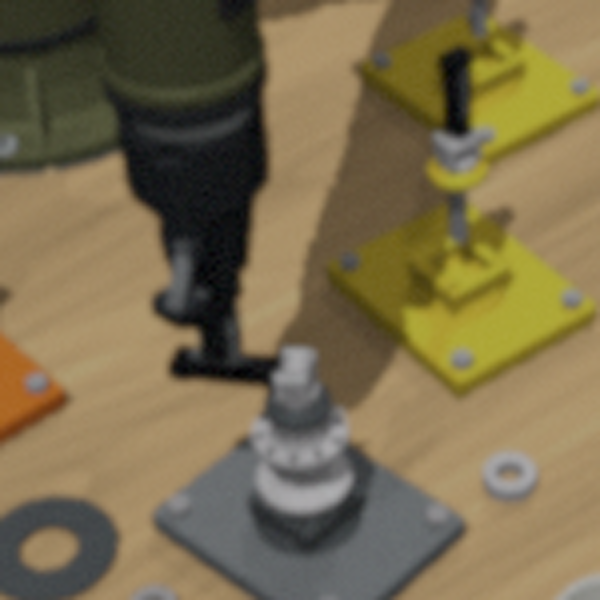

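At 143.7 mm (predicted 143.4) the force rises to 17 N with almost no travel, so this is the hard stop. Lifting off and checking.

>>> arm_command --deltas '[{"offset":[0,-5,0],"delta_rot":[0,0,0],"hand":1},{"offset":[0,-20,0],"delta_rot":[0,0,0],"hand":1},{"offset":[0,-40,0],"delta_rot":[0,0,0],"hand":1},{"offset":[0,-65,0],"delta_rot":[0,0,0],"hand":1},{"offset":[0,-90,0],"delta_rot":[0,0,0],"hand":1},{"offset":[0,-110,-20],"delta_rot":[0,0,0],"hand":1},{"offset":[0,-120,-40],"delta_rot":[0,0,0],"hand":1},{"offset":[0,-120,-60],"delta_rot":[0,0,0],"hand":1},{"offset":[0,-120,-60],"delta_rot":[0,0,0],"hand":1},{"offset":[0,-120,-60],"delta_rot":[0,0,0],"hand":1}]'

```text
clock: 28.85
tool_pos: [434.9, -189.2, 262.7]
ee_rot: [-1.568, -0.001, -0.888]
ft_force: [-0.1, 0.4, 0.7]
gripper_width: -0.2
```

```bash
python3 st.py;  python3 - <<'E'
from h import *
from rig import manip
d=manip.read_camera("scene")
b=cv2.resize(d["image"][170:290,140:290],None,fx=4,fy=4,interpolation=2)
cv2.imwrite("pics/s11.png",b[:,:,::-1])
for n,r,a,th in(("tip",72,-2.46,1.571),):
    print(proj(d,(514+72*np.cos(a),-124+72*np.sin(a),135.4)),proj(d,(514+72*np.cos(a),-124+72*np.sin(a),142)),proj(d,(514,-124,135.4)))
E
```

```text
28.85 q7 -0.20629279581687857 rot [-1.568 -0.001 -0.888] pos [ 434.943 -189.18   262.676] F [-0.102  0.357  0.676] T [-0.063 -0.022  0.029] w -0.22258185827880478 e7 0.06989219225943089
[182.82898269 209.21974518] [182.51022776 207.11094159] [213.79834434 212.98763807]
```

View pics/s11.png

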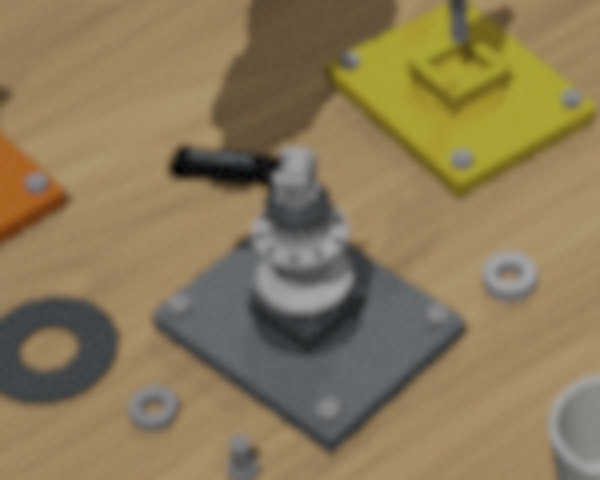

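The lever lies level, with its tip at scene (184,210) against (183,209) predicted for fully closed. The tool is clear, so I'm handing in.

```bash
python3 -c "
from rig import manip
print(manip.sign_off())"
```

```text
the job is handed in; nothing more can be done
None
```

I clamped the hub and handed the job in at about 29 s of the 72 s allowed. `sign_off` reports no verdict, and the clamping force can't be read directly.

**Screwing:** I pinched the upright lever of the grey stand and screwed it clockwise, then backed off once to measure the free-running torque. That came out at about 0.07 N m, with first touch at about 1.1 rad from the start. I stopped at 2.61 rad, about 1.5 rad past touch, with the rest torque 0.35–0.38 N m above free-running.

**Folding:** I pushed the lever over with shut fingers to its hard stop. The fingertips stopped at 143.7 mm (143.4 predicted), and the force rose to 17 N with almost no further travel. I then lifted clear.

**Last checks:**
- **Lever:** it lies level, with its tip at scene pixel (184,210) against (183,209) predicted for fully closed.
- **Contact:** the force on the tool was near zero, and the gripper is about 12 cm above the lever.
- **Bystanders:** those in the last close-up looked unmoved. I did not measure any of them again.

**Disagreement:** the two estimates of press with the lever open differ. The angle past touch suggests about 60 N, and the torque about 40 N. The torque rose about 0.2 N m per rad, less than the 0.3 or so expected, and varied with how I approached an angle. Both estimates are within the snug range, and adding the lever's 35 N gives about 75–95 N, inside the 60–118 N window.

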